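Tip a batch of heater coils into the tote

ROBOT

A 6-joint arm with a two-finger parallel gripper is mounted at the origin on the work surface. World frame = base frame: x ahead of the robot, y to its left, z up, the work surface at z = 0. Lengths are in m, angles in rad, forces in N, time in s.
With the tool pointing down it reaches from about 0.225 to 0.875 m from the base axis. Payload 3.4 kg.
Tool frame: the origin (TCP) lies at the very end of the fingers, on their centre line; the grasp point (between the pads) lies 19 mm behind it; z points along the fingers, y is the line along which they close (so a half turn about z gives the same grasp; the last joint's range is limited). The gripper opens to 85 mm and grips with 20 to 120 N. Pads are 22 mm wide; open, the fingers measure 114 mm over their backs; the gripper's body (76 mm by 85 mm) begins 54 mm behind the grasp point. The pads swing forward as they close: fully open they stand 13 mm farther back than shut.
Start: joints at [1.102, 0.276, 1.505, -0, 1.361, -0.121], TCP at [0.196, 0.541, 0.231] pointing down, gripper open.
Joint ranges: [-2.89, 2.89], [-0.75, 2.08], [0.22, 2.7], [-1.18, 4.32], [0.11, 2.71], [-2.7, 2.7]. Speed limits (rad/s): [2.57, 2.57, 3.14, 3.14, 3.14, 3.14].

INTERFACE

Orientations are given as a unit quaternion [w, x, y, z].
In Python, from rig import manip, eyes gives the robot as it stands.
- The arm moves only by the tool servo_tool, never from a script. Its argument "series" is text: rows parted by semicolons, each of 7 numbers parted by spaces: the shift along the tool's x, y, z in m, then the turn, a rotation vector about the tool's x, y, z in degrees, then the closure, from 0 (fully open) to 1 (shut). In form: dx dy dz ax ay az fingers; .... A call has 1 to 5 rows; each row is the pose to reach, as a shift and turn from the pose commanded when the call began, along the tool's axes at that moment; what a row does not reach only later rows make up. A row lasts 1/10 s, in which the tool goes at most 50 mm and 8.59 degrees, less where a joint would pass 70% of its speed; a pose out of reach is approached as far as the arm can. A call with a gripper value outside its range is refused whole. The fingers move at their own pace and stop on an object; "squeeze" is the grip in N (left out, the last holds). Time passes only in rows, so rows that repeat a pose let the fingers close. It gives the time, the measured TCP pose, the force, the opening and the grip force at its end, in the units of the state.
- manip.get_state(): the state, without advancing time (a new reading comes with each control period).
- eyes.get_image(name): name is "scene" or "top"; returns the picture (480x640x3 uint8, red, green, blue); there is no depth.
- eyes.camera_info(name): a dict with "fx", "fy", "cx", "cy" (pixels), "eye" and "orientation" of the camera in the world. Camera axes: x right, y down, z forward; pixel columns grow to the right and rows downward; lengths in m; the calibration is good to about 2 mm. A picture is of the moment at which its call begins. camera_info takes no time and is no camera call.
- manip.sign_off(): hands the job in; it is judged then, once.
The state is a dict: "clock": time; "qpos": joint angles; "qd": joint speeds; "effort": joint torques, N m; "position": TCP position; "ee_rot": TCP orientation; "contact_force": force on the tool from outside, world axes, zero at the start; "moment": the same for the moment, N m; "width": finger opening in m; "gripper_force": force on a finger pad.
Only numpy, scipy, OpenCV 4.12 (cv2) and the standard library are available. Lean on these libraries where they do the work, as an engineer would, in place of code of your own. Each camera call takes 0.05 s, during which the arm holds its last target. There are 200 camera calls.

TASK

Pass this batch of heater coils into the blue tote by way of the tipping cradle. While the cradle is still bolted level, lay every coil from the bench in its pan, and take the plywood board off the tote and put it down on the bench, well clear of the tote. Then lift the bolt's handle out of its notch and slide the bolt fully out, tip the cradle right over with its lever so that the coils drop into the tote, bring it back level, and bolt it again with the handle down in its first notch; all the coils must end in the tote, and do not disturb the wrench, the oil bottle or the carton.

Things in the scene. Friction and masses are not known exactly. Their poses are not given: they have to be found in the camera images.
- station: green steel stand fixed to the bench, base 140 x 300 mm. Origin on the bench straight under the cradle's pivot; x points the way the cradle dumps (over the tote), y along the pivot axis (bolt on the +y side, lever on the -y side), z up. Side posts 170 mm high at y = +-132 mm (x -100 to +12 mm); the bolt's guides reach out to y = 245 mm
- cradle (a joint): angle of the cradle about its pivot axis (station y), rad: 0 level on its stop, 1.85 tipped right over (far stop). Bolted, it has only about 0.03 of play. Unbolted and let go it falls back to level from below about 1.1 and stays over when past about 1.3; it takes up to about 8 N at the lever. The coils slide out between about 0.5 and 1.5
- cradle_hinge (a point): the middle of the cradle's pivot axis, 150 mm above the bench; fixed on the station, axes as the station's
- pan_in (a point): centre of the inner floor of the cradle's aluminium pan, 62 mm behind the pivot and 148 mm above the bench when level; turns with the cradle, axes as the station's when level. The pan is inside 124 mm (x) by 220 mm (y), with walls 48 mm high at the back and sides; at the +x edge a low lip slopes up and out over the tote
- lever_grip (a point): middle of the lever's black round grip bar (16 mm thick, 66 mm free length, along station y), 110 mm from the pivot axis, at station y = -190 mm; the bar can turn in the fingers. Cradle level: 71 mm behind and 84 mm above the pivot; tipping swings it up and over towards +x, to 100 mm ahead, 45 mm above when right over. The lever's arm is at y = -148 mm
- bolt (a joint): how far the barrel bolt is drawn out, m: 0 home (its end locks the cradle), 0.038 fully out; it slides along station +y with about 1 N of friction, and only while its handle is lifted above about 0.7 rad
- bolt_handle (a joint): lift of the bolt's handle about the bolt's own axis (along station y), rad: 0 down, lying level towards +x in one of two notches (at bolt = 0 and at bolt = 0.038), up to 1.3. Let go, it drops by its own light weight. The bolt axis is 150 mm above the bench, 90 mm behind the pivot
- bolt_knob (a point): centre of the black ball knob (24 mm in diameter) at the end of the bolt's handle, 70 mm from the bolt's axis; with the handle down in the first notch it is at station x = -20, y = 186, z = 150 mm. The steel comb with the notches stands 30 mm from the bolt's axis (25 to 35 mm), well short of the knob
- tote: open blue plastic tote fixed in front of the stand, 200 (x) x 250 (y) x 70 mm high, walls 5 mm, under the cradle's lip. Origin at the centre of its underside
- board: loose plywood board 130 (x) x 270 (y) x 8 mm, 200 g, lying across the tote's rim at the start, clear of the cradle's lip, with an upright wooden grip rib 18 (x) x 90 (y) mm on its middle, top 38 mm above the underside. Origin at the centre of its underside
- coil0: one of up to four identical heater coils: steel tube wound into a spring-like coil 30 mm in diameter and 56 mm long, with a straight brass-ended tail leaving each end, 90 mm overall, 110 g. Origin at the centre of the coil, 15 mm above what it lies on; x along its length. Starts lying on the bench; some may be absent (None also while the fingers hold it)
- coil1: one of up to four identical heater coils: steel tube wound into a spring-like coil 30 mm in diameter and 56 mm long, with a straight brass-ended tail leaving each end, 90 mm overall, 110 g. Origin at the centre of the coil, 15 mm above what it lies on; x along its length. Starts lying on the bench; some may be absent (None also while the fingers hold it)
- coil2: one of up to four identical heater coils: steel tube wound into a spring-like coil 30 mm in diameter and 56 mm long, with a straight brass-ended tail leaving each end, 90 mm overall, 110 g. Origin at the centre of the coil, 15 mm above what it lies on; x along its length. Starts lying on the bench; some may be absent (None also while the fingers hold it)
- coil3: one of up to four identical heater coils: steel tube wound into a spring-like coil 30 mm in diameter and 56 mm long, with a straight brass-ended tail leaving each end, 90 mm overall, 110 g. Origin at the centre of the coil, 15 mm above what it lies on; x along its length. Starts lying on the bench; some may be absent (None also while the fingers hold it)
- wrench: bystander: steel wrench 170 mm long lying on the bench; leave alone. Origin on its underside near its middle
- oil_bottle: bystander: white plastic bottle 56 mm in diameter, 130 mm tall, standing on the bench; leave alone. Origin at the centre of its underside
- carton: bystander: cardboard carton 90 x 70 x 60 mm on the bench; leave alone. Origin at the centre of its underside

How it is judged:
On the way, in this order (a step that is already met when the one before it is completed fails the run):
1. all coils lie in the pan of the bolted, level cradle, and the board lies on the bench clear of the tote (x of coil0 in the frame of pan_in between -0.07 and 0.07 m and y of coil0 in the frame of pan_in between -0.112 and 0.112 m and z of coil0 in the frame of pan_in between 0 and 0.06 m and linear speed of each of coil0, coil1, coil2, coil3, board below 0.05 m/s and x of coil1 in the frame of pan_in between -0.07 and 0.07 m and y of coil1 in the frame of pan_in between -0.112 and 0.112 m and z of coil1 in the frame of pan_in between 0 and 0.06 m and x of coil2 in the frame of pan_in between -0.07 and 0.07 m and y of coil2 in the frame of pan_in between -0.112 and 0.112 m and z of coil2 in the frame of pan_in between 0 and 0.06 m and x of coil3 in the frame of pan_in between -0.07 and 0.07 m and y of coil3 in the frame of pan_in between -0.112 and 0.112 m and z of coil3 in the frame of pan_in between 0 and 0.06 m and height (world z) of board below 0.045 m and horizontal distance between board and tote above 0.19 m and value of joint bolt below 0.006 m and value of joint bolt_handle below 0.15 rad and value of joint cradle below 0.05 rad), for 0.2 s.
2. the bolt is drawn fully out (value of joint bolt above 0.032 m), for 0.2 s.
3. the cradle is tipped right over (value of joint cradle above 1.5 rad), for 0.2 s.
4. the cradle is back level and all coils are in the tote (value of joint cradle below 0.05 rad and x of coil0 in the frame of tote between -0.1 and 0.1 m and y of coil0 in the frame of tote between -0.125 and 0.125 m and z of coil0 in the frame of tote between 0 and 0.068 m and x of coil1 in the frame of tote between -0.1 and 0.1 m and y of coil1 in the frame of tote between -0.125 and 0.125 m and z of coil1 in the frame of tote between 0 and 0.068 m and x of coil2 in the frame of tote between -0.1 and 0.1 m and y of coil2 in the frame of tote between -0.125 and 0.125 m and z of coil2 in the frame of tote between 0 and 0.068 m and x of coil3 in the frame of tote between -0.1 and 0.1 m and y of coil3 in the frame of tote between -0.125 and 0.125 m and z of coil3 in the frame of tote between 0 and 0.068 m), for 0.2 s.
At the end, for the whole second after the job is handed in: every coil's centre is within the tote's walls and below its rim, at rest; the board lies on the bench (either way up), its centre more than 190 mm from the tote's; the cradle is level within 0.05 rad; the bolt is within 6 mm of home with its handle down (below 0.15 rad) in the first notch (all of step 4 and height (world z) of board below 0.045 m and horizontal distance between board and tote above 0.19 m and value of joint bolt below 0.006 m and value of joint bolt_handle below 0.15 rad and linear speed of each of coil0, coil1, coil2, coil3, board below 0.05 m/s); the robot touches nothing.
It fails at once if the wrench is disturbed (moved more than 40 mm) (distance of wrench from where it was at the start of the episode above 0.04 m).
It fails at once if the oil bottle is disturbed (moved more than 40 mm) (distance of oil_bottle from where it was at the start of the episode above 0.04 m).
It fails at once if the carton is disturbed (moved more than 40 mm) (distance of carton from where it was at the start of the episode above 0.04 m).
Of coil0, coil1, coil2, coil3 only 2 to 4 are there at a start; the rules pass over those that are not, and their reading is None.
At some moment in a run one of coil0, coil1, coil2, coil3 may be knocked a few centimetres aside while the robot is not near it.
Once in a run the grip may slacken for a moment while it holds something.
It also fails if it takes over 210 s, if anything falls off the work surface, if the arm or the gripper's body presses on something with over 40 N, if the wrist force passes 120 N, or if a joint passes its speed limit or range.

## Working session

There is one attempt and no reset: what is moved stays moved. The work goes in short steps, Python scripts to look and compute and a tool call to move; the robot and the scene stay as the last step left them, time stands still between calls to the robot, and variables do not carry over. Pictures are saved under pics/ and viewed, at most 14 in all, crops included, and the job is handed in when it is done.

Besides the shell and the picture viewer there is one more tool, called as name(argument=value, ...), one argument or row to a line, values as JSON. servo_tool: Moves the arm, as the interface text tells. Its arguments: {"type":"object","properties":{"series":{"type":"string"},"squeeze":{"type":"number"}},"required":["series"]}

```bash
ls; mkdir -p pics; python3 - <<'E'
from rig import manip, eyes
import cv2
print(manip.get_state())
for n in("scene","top"):
    print(n,eyes.camera_info(n)); im=eyes.get_image(n); cv2.imwrite(f"pics/{n}0.png",im[:,:,::-1])
E
```

```text
pics
{'clock': 0.0, 'qpos': array([ 1.10202279e+00,  2.76574366e-01,  1.50616504e+00,  2.66982154e-05,
        1.36070080e+00, -1.20993802e-01]), 'qd': array([-1.14765257e-03,  1.35296253e-03, -7.32849793e-05, -2.04981114e-05,
       -2.41230082e-04, -6.15498797e-04]), 'effort': array([-2.33057901e-03, -4.16775978e+01, -2.45803016e+01, -8.34677053e-05,
        1.08040767e-02,  6.09399677e-06]), 'position': array([0.19571071, 0.5400877 , 0.23043877]), 'ee_rot': array([-2.80966415e-04,  1.73017533e-01,  9.84918311e-01, -8.80112361e-04]), 'contact_force': array([ 0.17121113, -0.27712523, -0.33662516]), 'moment': array([ 0.00940307, -0.00751264, -0.03888737]), 'gripper_force': 0.0, 'width': 0.08583898423284905}
scene {'fx': 490.1464537046515, 'fy': 490.1464537046515, 'cx': 322.79352151111334, 'cy': 244.955328738047, 'eye': array([1.04494983, 0.60813264, 1.05980533]), 'orientation': array([-0.09778796,  0.2795436 ,  0.89051862, -0.34535415])}
top {'fx': 517.6865520704453, 'fy': 517.6865520704453, 'cx': 317.3842604246115, 'cy': 246.82789745426973, 'eye': array([ 0.44252317, -0.0988558 ,  1.38790537]), 'orientation': array([-0.04762864,  0.71376481, -0.69778306,  0.03701493])}
```

View pics/top0.png

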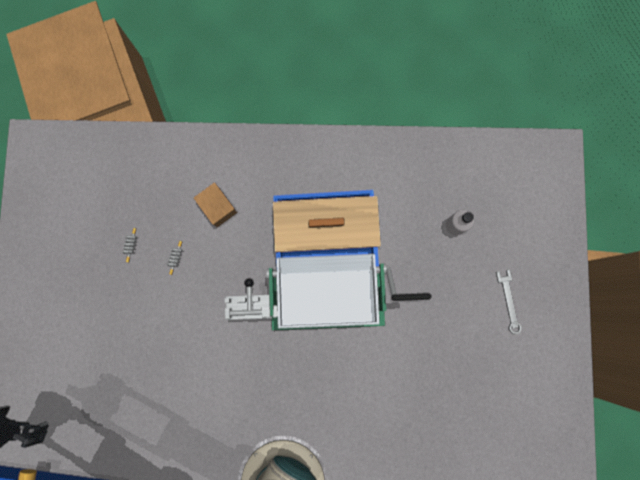

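View pics/scene0.png

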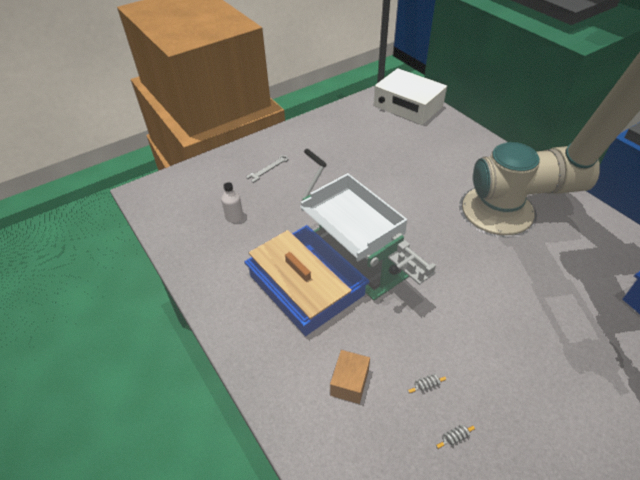

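The top view shows two coils at (130,245) and (175,257), with the board rib at (326,223), the pan at (327,298), the knob at (249,283), the lever grip at (410,296), the carton at (215,204), the bottle at (463,220) and the wrench at (510,302). The scene view agrees: there are only two coils, at (428,384) and (456,436).

```bash
cat > h.py <<'E'
import numpy as np, cv2
from scipy.spatial.transform import Rotation as R
from rig import manip, eyes
def rot(q): return R.from_quat(np.r_[q[1:],q[0]])
def ray(n,u,v):
    c=eyes.camera_info(n)
    d=rot(c["orientation"]).apply([(u-c["cx"])/c["fx"],(v-c["cy"])/c["fy"],1.])
    return np.array(c["eye"]),d
def onz(n,u,v,z):
    e,d=ray(n,u,v); return e+d*(z-e[2])/d[2]
def proj(n,p):
    c=eyes.camera_info(n); q=rot(c["orientation"]).inv().apply(np.array(p)-c["eye"])
    return np.array([c["fx"]*q[0]/q[2]+c["cx"],c["fy"]*q[1]/q[2]+c["cy"]])
def tri(u1,u2):
    (a,d),(b,f)=ray("scene",*u1),ray("top",*u2)
    s=np.linalg.lstsq(np.c_[d,-f],b-a,rcond=None)[0]; p,q=a+d*s[0],b+f*s[1]
    return (p+q)/2,np.linalg.norm(p-q)
def blobs(im,lo,hi,box=None,amin=8):
    m=cv2.inRange(cv2.cvtColor(im,cv2.COLOR_RGB2HSV),np.array(lo),np.array(hi))
    if box: k=np.zeros_like(m); x0,y0,x1,y1=box; k[y0:y1,x0:x1]=255; m&=k
    n,l,s,c=cv2.connectedComponentsWithStats(m)
    out=[]
    for i in range(1,n):
        if s[i,4]>=amin:
            pts=np.argwhere(l==i)[:,::-1].astype(np.float32); out.append((c[i],s[i,4],cv2.minAreaRect(pts)))
    return out
def st():
    s=manip.get_state(); r=rot(s["ee_rot"]).as_matrix()
    return s,s["position"],r
def plan(p,yaw,extra=None):
    """shift in tool axes & rotvec deg, to reach world TCP p, tool down with tool-y (closing) direction at world angle yaw (nearest half turn)"""
    s,p0,r=st(); best=None
    for k in (0,np.pi):
        a=yaw+k; y=np.array([np.cos(a),np.sin(a),0]); z=np.array([0,0,-1.]); x=np.cross(y,z)
        w=R.from_matrix(r.T@np.c_[x,y,z]).as_rotvec(degrees=True)
        if best is None or np.linalg.norm(w)<np.linalg.norm(best): best=w
    return (r.T@(np.array(p)-p0)).round(4),best.round(2)
E
python3 - <<'E'
from h import *
T=cv2.imread("pics/top0.png")[:,:,::-1]; S=cv2.imread("pics/scene0.png")[:,:,::-1]
print("orange top");[print(b) for b in blobs(T,(10,130,120),(28,255,255),(100,210,200,300),4)]
print("orange sc");[print(b) for b in blobs(S,(10,130,120),(28,255,255),(390,360,490,470),4)]
print("blk top");[print(b) for b in blobs(T,(0,0,0),(180,255,50),(235,270,260,295),10)];[print(b) for b in blobs(T,(0,0,0),(180,255,50),(385,285,440,310),20)]
print("blk sc");[print(b) for b in blobs(S,(0,0,0),(180,255,50),(300,140,335,175),20)];[print(b) for b in blobs(S,(0,0,0),(180,255,50),(370,230,420,275),10)]
print("blue");[print(b) for b in blobs(T,(105,130,60),(125,255,255),(260,180,390,275),30)]
print("rib");[print(b) for b in blobs(T,(5,120,60),(14,255,170),(290,205,360,240),30)];[print(b) for b in blobs(S,(5,120,60),(14,255,170),(275,245,320,285),30)]
cv2.imwrite("pics/c1.png",cv2.resize(T[170:340,210:440,::-1],None,fx=3.4,fy=3.4,interpolation=cv2.INTER_CUBIC))
E
```

```text
orange top
(array([133.8, 230.3]), np.int32(10), ((134.0, 230.5), (3.0, 2.0), 90.0))
(array([179.66666667, 243.33333333]), np.int32(9), ((180.0, 243.5), (3.0, 2.0), 90.0))
(array([127.3, 259.3]), np.int32(10), ((127.0, 259.0), (4.0, 2.0), 90.0))
(array([170.88888889, 271.44444444]), np.int32(9), ((171.0, 271.5), (3.0, 2.0), 90.0))
orange sc
(array([442.53333333, 378.6       ]), np.int32(15), ((442.5000305175781, 378.5), (2.8284268379211426, 4.242640495300293), 45.0))
(array([411.75, 390.  ]), np.int32(16), ((411.8000183105469, 390.10003662109375), (2.683281421661377, 4.919349670410156), 63.43495178222656))
(array([470.80952381, 428.19047619]), np.int32(21), ((470.9000549316406, 428.300048828125), (3.130495071411133, 5.813776969909668), 63.43495178222656))
(array([440.13043478, 444.69565217]), np.int32(23), ((440.1000671386719, 444.7001037597656), (3.130495071411133, 5.81377649307251), 63.43495178222656))
blk top
(array([248.51111111, 282.2       ]), np.int32(45), ((248.5, 282.0), (6.0, 7.0), 90.0))
(array([410.54973822, 296.62827225]), np.int32(191), ((411.0, 296.5), (38.0, 5.0), 0.0))
blk sc
blue
(array([323.88510638, 195.03617021]), np.int32(470), ((323.39501953125, 195.00552368164062), (5.098206043243408, 99.17851257324219), 86.98721313476562))
(array([331.43129771, 252.61259542]), np.int32(524), ((327.0, 256.0), (18.0, 102.0), 90.0))
rib
(array([326.07480315, 222.06692913]), np.int32(254), ((326.0022888183594, 222.0475311279297), (7.229903221130371, 34.342041015625), 87.27368927001953))
(array([296.39534884, 265.53488372]), np.int32(43), ((296.1387634277344, 265.3416748046875), (28.6007022857666, 4.580307960510254), 36.469234466552734))
```

View pics/c1.png

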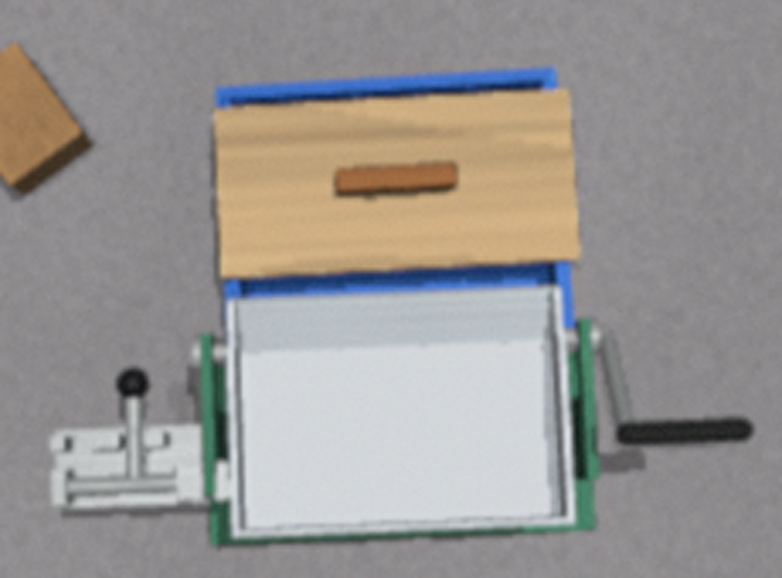

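The crop shows the rib nearly parallel to the tote, the bolt home with its handle in the notch at (135,440), and the whole stand slightly rotated.

```bash
cat >> h.py <<'E'
K=onz("top",249.0,282.8,.152); G=onz("top",411,296.6,.236)
ks,gs=np.array([-.02,.186]),np.array([-.071,-.190])
d=K[:2]-G[:2]; e=ks-gs
YAW=np.arctan2(d[1],d[0])-np.arctan2(e[1],e[0])
def Rm(a): return np.array([[np.cos(a),-np.sin(a)],[np.sin(a),np.cos(a)]])
ORG=(K[:2]+G[:2])/2-Rm(YAW)@((ks+gs)/2)
def sw(x,y,z): return np.r_[Rm(YAW)@[x,y]+ORG,z]
def ws(p): return np.r_[Rm(YAW).T@(np.array(p[:2])-ORG),p[2]]
E
python3 - <<'E'
from h import *
print("len",np.linalg.norm(d),np.linalg.norm(e),"yaw",np.degrees(YAW),"org",ORG)
for n,p in dict(panBL=(-.124,.11,.196),panBR=(-.124,-.11,.196),post=(-.1,.132,.17),post2=(.012,-.132,.17)).items(): print(n,proj("top",sw(*p)))
for a,b in (((179.7,243.3),(170.9,271.4)),((133.8,230.3),(127.3,259.3))):
    p,q=onz("top",*a,.015),onz("top",*b,.015); print("coil top",(p+q)/2,np.degrees(np.arctan2(*(p-q)[1::-1])),np.linalg.norm(p-q))
for a,b in (((442.5,378.6),(411.75,390)),((470.8,428.2),(440.1,444.7))):
    p,q=onz("scene",*a,.015),onz("scene",*b,.015); print("coil sc",(p+q)/2,np.degrees(np.arctan2(*(q-p)[1::-1])))
print("rib",onz("top",326,222,.108),"tri",tri((296.4,263),(326,222)), ws(onz("top",326,222,.108)))
print("carton",onz("top",209,199,.06),onz("top",220,210,.06)); print("bottle",onz("top",468,217,.13),"wr",onz("top",505,272,0),onz("top",515,330,0))
for y in(-.4,.4,.5): print(proj("top",(.1,y,0)))
s,p,r=st(); print(p,r.round(3).tolist())
E
```

```text
len 0.373125073771338 0.379443012849097 yaw 3.690018267168445 org [ 0.53310284 -0.09836752]
panBL [279.24471088 325.93847645]
panBR [375.75827907 321.98027758]
post [270.47540555 315.58499216]
post2 [380.86528731 263.08616164]
coil top [0.57100853 0.3030549  0.015     ] -14.299157258339442 0.078401638676833
coil top [0.60218896 0.42561083 0.015     ] -8.870921776002445 0.0797361082717057
coil sc [0.57574544 0.30928012 0.015     ] -14.218059528860923
coil sc [0.60731533 0.4311969  0.015     ] -8.652265613531302
rib [ 0.65942871 -0.09790069  0.108     ] tri (array([ 0.66123762, -0.09894663,  0.10561344]), np.float64(0.0034730376054947516)) [ 0.12609402 -0.00766428  0.108     ]
carton [0.72212775 0.20994563 0.06      ] [0.69346529 0.17969941 0.06      ]
bottle [ 0.67550478 -0.44612309  0.13      ] wr [ 0.55254352 -0.57878493  0.        ] [ 0.3999426  -0.60199517  0.        ]
[438.60907349 446.03502957]
[129.64715319 437.43046982]
[ 91.44849873 436.36664097]
[0.19576569 0.54013176 0.23050922] [[-0.94, 0.341, -0.001], [0.341, 0.94, -0.002], [0.0, -0.002, -1.0]]
```

```bash
python3 - <<'E'
from h import *
print(plan((.5735,.306,.12),np.radians(75.7)))
E
```

```text
(array([-0.4349, -0.0912,  0.1106]), array([-0.1 , -0.02, -5.63]))
```

servo_tool(
  series="-0.049 0 0 0 0 0 0; -0.098 0 0 0 0 -2 0; -0.147 -0.01 0.01 0 0 -4 0; -0.196 -0.02 0.02 0 0 -5.6 0; -0.245 -0.03 0.03 0 0 -5.6 0",
  squeeze=30,
)

```text
clock: 0.6
position: [0.4148, 0.4292, 0.2012]
ee_rot: [-0.0, 0.124, 0.992, -0.0]
contact_force: [0.6, 0.6, -0.3]
width: 0.0855
gripper_force: 0.0
```

```bash
python3 - <<'E'
from h import *
print(st()[1],plan((.5735,.306,.12),np.radians(75.7)))
E
```

```text
[0.41484471 0.42918462 0.20120591] (array([-0.1842, -0.0802,  0.0812]), array([-0.01, -0.02,  0.01]))
```

servo_tool(
  series="-0.045 -0.02 0 0 0 0 0; -0.09 -0.04 0.02 0 0 0 0; -0.135 -0.06 0.05 0 0 0 0; -0.184 -0.08 0.08 0 0 0 0; -0.184 -0.08 0.08 0 0 0 0",
)

```text
clock: 1.1
position: [0.5736, 0.304, 0.1187]
ee_rot: [-0.001, 0.126, 0.992, -0.001]
contact_force: [-0.4, 0.4, -0.4]
width: 0.0858
gripper_force: 0.0
```

```bash
python3 - <<'E'
from h import *
s,p,r=st();print(p,plan((.5735,.306,.12),np.radians(75.7)))
print("tcp proj",proj("scene",p),proj("top",p))
S=eyes.get_image("scene");T=eyes.get_image("top")
a=S[310:470,360:520];b=T[190:310,130:250]
cv2.imwrite("pics/c2.png",np.hstack([cv2.resize(a,(400,400)),cv2.resize(b,(400,400))])[:,:,::-1])
E
```

```text
[0.57361314 0.30400276 0.11866795] (array([ 0.0006,  0.0019, -0.0013]), array([-0.19, -0.13, -0.2 ]))
tcp proj [433.08210832 359.45398584] [163.01888265 252.08396034]
```

View pics/c2.png

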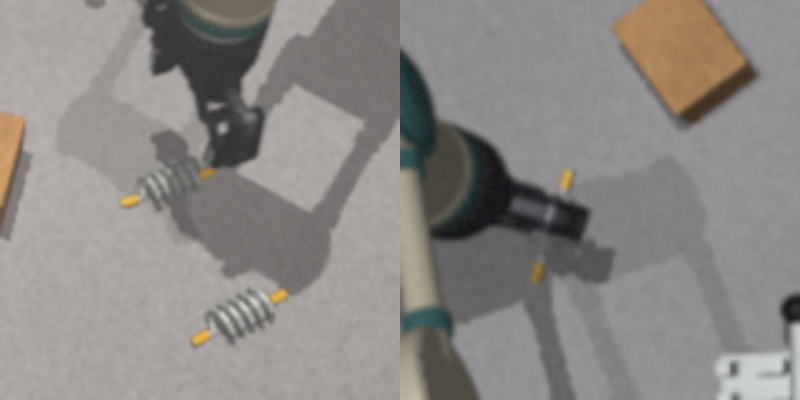

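The gripper straddles the coil, which is centred at about (427,383) in the scene view. I'll descend and grip.

servo_tool(
  series="0 0.002 0.04 0 0 0 0; 0 0.002 0.075 0 0 0 0; 0 0.002 0.1 0 0 0 0; 0 0.002 0.114 0 0 0 0; 0 0.002 0.114 0 0 0 0.3",
)

```text
clock: 1.7
position: [0.5706, 0.31, 0.0067]
ee_rot: [-0.002, 0.124, 0.992, -0.001]
contact_force: [-1.1, -0.5, 0.0]
width: 0.0733
gripper_force: 0.0
```

servo_tool(
  series="0 0 0 0 0 0 0.7; 0 0 0 0 0 0 1; 0 0 0 0 0 0 1; 0 0 0 0 0 0 1; 0 0 0 0 0 0 1",
  squeeze=40,
)

```text
clock: 2.2
position: [0.5737, 0.3099, 0.0099]
ee_rot: [0.001, 0.125, 0.992, 0.001]
contact_force: [-0.3, -0.1, 6.9]
width: 0.0288
gripper_force: 41.1
```

servo_tool(
  series="0 0 -0.04 0 0 0 1; 0 0 -0.09 0 0 0 1; 0 0 -0.14 0 0 0 1; 0 0 -0.19 0 0 0 1; 0 0 -0.235 0 0 0 1",
)

```text
clock: 2.7
position: [0.5724, 0.3092, 0.2458]
ee_rot: [0.001, 0.125, 0.992, 0.001]
contact_force: [1.1, 1.3, -1.5]
width: 0.0288
gripper_force: 40.3
```

```bash
python3 - <<'E'
from h import *
print(ORG,np.degrees(YAW))
for y in(.045,-.045): print(sw(-.067,y,.2), plan(sw(-.067,y-.002,.24),np.pi/2+YAW))
E
```

```text
[ 0.53310284 -0.09836752] 3.690018267168445
[ 0.46334561 -0.05777282  0.2       ] (array([ 0.0142, -0.3845,  0.0053]), array([  0.06,   0.08, -18.03]))
[ 0.46913787 -0.14758624  0.2       ] (array([-0.0137, -0.47  ,  0.0053]), array([  0.06,   0.08, -18.03]))
```

servo_tool(
  series="0 -0.048 -0.005 0 0 -4 1; 0 -0.096 -0.01 0 0 -8 1; -0.003 -0.144 -0.01 0 0 -12 1; -0.006 -0.192 -0.01 0 0 -16 1; -0.007 -0.24 -0.01 0 0 -18 1",
)

```text
clock: 3.2
position: [0.5191, 0.0733, 0.2531]
ee_rot: [0.0, -0.033, 0.999, -0.0]
contact_force: [1.5, -0.7, -2.2]
width: 0.0287
gripper_force: 40.3
```

```bash
python3 - <<'E'
from h import *
print(st()[1],plan(sw(-.067,-.047,.24),np.pi/2+YAW))
E
```

```text
[0.51912959 0.07332106 0.25307109] (array([ 0.0646, -0.2191,  0.0131]), array([-0.01,  0.04,  0.12]))
```

servo_tool(
  series="0.015 -0.048 0 0 0 0 1; 0.03 -0.096 0 0 0 0 1; 0.045 -0.144 0 0 0 0 1; 0.06 -0.19 0.005 0 0 0 1; 0.065 -0.219 0.013 0 0 0 1",
)

```text
clock: 3.7
position: [0.4677, -0.1508, 0.2405]
ee_rot: [0.0, -0.031, 1.0, -0.001]
contact_force: [-0.1, 0.1, -1.6]
width: 0.0296
gripper_force: 25.4
```

servo_tool(
  series="0 0 0 0 0 0 1; 0 0 0 0 0 0 1",
)

```text
clock: 3.9
position: [0.4686, -0.1479, 0.2397]
ee_rot: [-0.0, -0.031, 1.0, 0.001]
contact_force: [0.1, 0.5, -1.0]
width: 0.0291
gripper_force: 46.3
```

```bash
python3 - <<'E'
from h import *
s,p,r=st();print(p,ws(p),plan(sw(-.067,-.047,.165),np.pi/2+YAW))
S=eyes.get_image("scene");T=eyes.get_image("top")
a=S[130:310,270:450];b=T[210:350,240:380]
cv2.imwrite("pics/c3.png",np.hstack([cv2.resize(a,(400,400)),cv2.resize(b,(400,400))])[:,:,::-1])
E
```

```text
[ 0.46860929 -0.14791106  0.23968267] [-0.06754839 -0.04529012  0.23968267] (array([-0.0006, -0.0018,  0.0747]), array([ 0.07, -0.02, -0.14]))
```

View pics/c3.png

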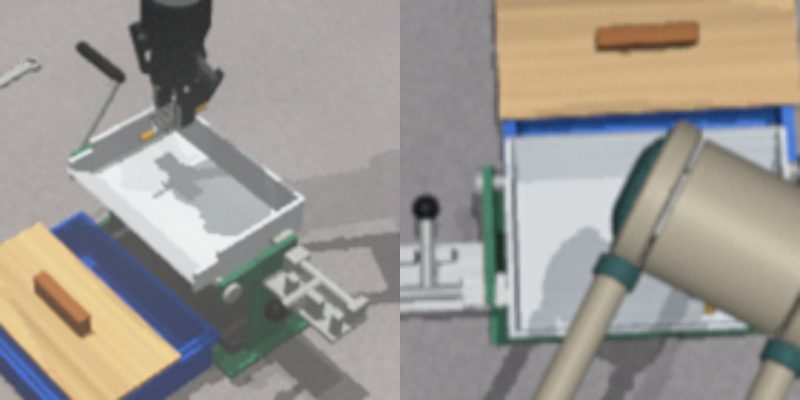

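The coil hangs over the pan's far half, clear of the walls. The knob is visible in the scene view at about (394,269).

servo_tool(
  series="0 0 0.03 0 0 0 1; 0 0 0.055 0 0 0 1; 0 0 0.07 0 0 0 1; 0 0 0.077 0 0 0 1; 0 0 0.077 0 0 0 1",
)

```text
clock: 4.5
position: [0.469, -0.1465, 0.1624]
ee_rot: [-0.001, -0.033, 0.999, 0.0]
contact_force: [-0.1, 0.9, -2.3]
width: 0.029
gripper_force: 46.3
```

servo_tool(
  series="0 0 0.002 0 0 0 0.8; 0 0 0.002 0 0 0 0.3; 0 0 0.002 0 0 0 0.3; 0 0 -0.03 0 0 0 0.3; 0 0 -0.08 0 0 0 0.3",
)

```text
clock: 5.0
position: [0.4674, -0.1469, 0.2417]
ee_rot: [-0.003, -0.032, 0.999, 0.002]
contact_force: [0.5, -0.2, -0.1]
width: 0.0599
gripper_force: 0.0
```

```bash
python3 - <<'E'
from h import *
s,p,r=st();print(p,s["width"],plan((.606,.430,.235),np.radians(81.2)))
T=eyes.get_image("top")
print([ (b[0],b[1]) for b in blobs(T,(10,130,120),(28,255,255),(100,200,200,300),4)])
S=eyes.get_image("scene")
print([ (b[0],b[1]) for b in blobs(S,(10,130,120),(28,255,255),(390,360,490,470),4)])
print([ (b[0],b[1]) for b in blobs(S,(10,130,120),(28,255,255),(300,160,410,250),4)])
print("knob",[b for b in blobs(S,(0,0,0),(180,255,60),(380,255,410,282),8)])
print(tri((393.7,268.6),(249,282.8)),K,G,tri((315.5,158),(411,296.6)))
E
```

```text
[ 0.46738121 -0.14694385  0.24172725] 0.05992285302522687 (array([-0.1752,  0.5669,  0.0076]), array([ 0.15, -0.33, 12.46]))
[(array([133.66666667, 230.33333333]), np.int32(9)), (array([127.33333333, 259.55555556]), np.int32(9))]
[(array([470.80952381, 428.19047619]), np.int32(21)), (array([440.13043478, 444.69565217]), np.int32(23))]
[(array([335.5, 214.5]), np.int32(6))]
knob []
(array([0.5008719 , 0.08296437, 0.1515593 ]), np.float64(0.0002703879251165115)) [0.50095138 0.08280857 0.152     ] [ 0.47470039 -0.28939193  0.236     ] (array([ 0.47391142, -0.28910083,  0.23359008]), np.float64(0.002182123548105492))
```

servo_tool(
  series="-0.014 0.046 0 0 0 0 0; -0.028 0.092 0 0 0 0 0; -0.042 0.138 0 0 0 3 0; -0.056 0.184 0 0 0 6 0; -0.07 0.23 0 0 0 9 0",
)

```text
clock: 5.6
position: [0.5248, 0.0881, 0.2436]
ee_rot: [0.001, 0.048, 0.999, 0.0]
contact_force: [1.3, 0.1, 0.8]
width: 0.0854
gripper_force: 0.0
```

```bash
python3 - <<'E'
from h import *
print(plan((.606,.430,.12),np.radians(81.2)))
E
```

```text
(array([-0.048 ,  0.3481,  0.1238]), array([0.02, 0.12, 3.33]))
```

servo_tool(
  series="-0.006 0.046 0 0 0 2 0; -0.012 0.094 0 0 0 3.3 0; -0.018 0.142 0 0 0 3.3 0; -0.025 0.19 0.02 0 0 3.3 0; -0.032 0.235 0.04 0 0 3.3 0",
)

```text
clock: 6.1
position: [0.5785, 0.3178, 0.2048]
ee_rot: [0.002, 0.075, 0.997, 0.001]
contact_force: [0.7, 0.2, 0.5]
width: 0.0857
gripper_force: 0.0
```

servo_tool(
  series="-0.008 0.045 0.02 0 0 0 0; -0.016 0.09 0.04 0 0 0 0; -0.016 0.113 0.06 0 0 0 0; -0.016 0.113 0.08 0 0 0 0; -0.016 0.113 0.08 0 0 0 0",
)

```text
clock: 6.6
position: [0.6084, 0.4246, 0.1198]
ee_rot: [-0.003, 0.075, 0.997, -0.002]
contact_force: [0.1, 0.2, -0.5]
width: 0.0853
gripper_force: 0.0
```

```bash
python3 - <<'E'
from h import *
print(st()[1],plan((.605,.4295,.009),np.radians(81.2)))
E
```

```text
[0.60836273 0.42463797 0.11984363] (array([0.0035, 0.0048, 0.1108]), array([-0.24, -0.29,  0.24]))
```

servo_tool(
  series="0.002 0.003 0.045 0 0 0 0; 0.002 0.003 0.08 0 0 0 0; 0.002 0.003 0.105 0 0 0 0; 0.002 0.003 0.112 0 0 0 0; 0.002 0.003 0.112 0 0 0 0.3",
)

```text
clock: 7.1
position: [0.6089, 0.4274, 0.012]
ee_rot: [-0.0, 0.076, 0.997, -0.0]
contact_force: [0.3, 0.5, -0.6]
width: 0.0733
gripper_force: 0.0
```

servo_tool(
  series="0 0 0 0 0 0 0.7; 0 0 0 0 0 0 1; 0 0 0 0 0 0 1; 0 0 0 0 0 0 1; 0 0 0 0 0 0 1",
)

```text
clock: 7.6
position: [0.6099, 0.4287, 0.0141]
ee_rot: [0.002, 0.075, 0.997, 0.001]
contact_force: [0.3, -0.2, 5.9]
width: 0.0287
gripper_force: 40.6
```

servo_tool(
  series="0 0 -0.04 0 0 0 1; 0 0 -0.09 0 0 0 1; 0 0 -0.14 0 0 0 1; 0 0 -0.19 0 0 0 1; 0 -0.03 -0.235 0 0 0 1",
)

```text
clock: 8.1
position: [0.6046, 0.4034, 0.2461]
ee_rot: [0.001, 0.074, 0.997, 0.002]
contact_force: [0.8, -0.0, -0.4]
width: 0.0289
gripper_force: 40.1
```

```bash
python3 - <<'E'
from h import *
print(plan(sw(-.067,.043,.24),np.pi/2+YAW))
E
```

```text
(array([ 0.0716, -0.4789,  0.004 ]), array([  0.22,   0.14, -12.14]))
```

servo_tool(
  series="0.007 -0.048 0 0 0 -4 1; 0.014 -0.096 0 0 0 -8 1; 0.021 -0.144 0 0 0 -12 1; 0.028 -0.192 0 0 0 -12 1; 0.036 -0.24 0 0 0 -12 1",
)

```text
clock: 8.6
position: [0.5317, 0.167, 0.2433]
ee_rot: [0.0, -0.03, 1.0, -0.0]
contact_force: [0.7, -0.3, -1.2]
width: 0.0282
gripper_force: 40.1
```

servo_tool(
  series="0.017 -0.045 0 0 0 0 1; 0.034 -0.09 0 0 0 0 1; 0.051 -0.135 0 0 0 0 1; 0.068 -0.18 0 0 0 0 1; 0.075 -0.21 0 0 0 0 1",
)

```text
clock: 9.1
position: [0.4682, -0.0477, 0.2435]
ee_rot: [-0.0, -0.029, 1.0, -0.0]
contact_force: [0.3, -0.5, -1.4]
width: 0.0285
gripper_force: 40.1
```

servo_tool(
  series="0 0 0 0 0 0 1; 0 0 0 0 0 0 1",
)

```text
clock: 9.3
position: [0.4701, -0.0456, 0.2434]
ee_rot: [0.0, -0.028, 1.0, 0.0]
contact_force: [0.0, 1.5, -1.4]
width: 0.0288
gripper_force: 40.2
```

```bash
python3 - <<'E'
from h import *
print(st()[1],ws(st()[1]),plan(sw(-.067,.043,.167),np.pi/2+YAW))
E
```

```text
[ 0.47008849 -0.04563232  0.24343636] [-0.05948976  0.05668138  0.24343636] (array([ 0.0074, -0.0138,  0.0764]), array([ 0.04,  0.01, -0.43]))
```

servo_tool(
  series="0.007 -0.014 0.02 0 0 0 1; 0.007 -0.014 0.05 0 0 0 1; 0.007 -0.014 0.07 0 0 0 1; 0.007 -0.014 0.077 0 0 0 1; 0.007 -0.014 0.077 0 0 0 1",
)

```text
clock: 9.8
position: [0.4639, -0.0586, 0.1656]
ee_rot: [-0.001, -0.03, 1.0, 0.001]
contact_force: [0.1, 0.4, -0.7]
width: 0.0287
gripper_force: 40.2
```

servo_tool(
  series="0 0 0.001 0 0 0 0.8; 0 0 0.001 0 0 0 0.3; 0 0 0.001 0 0 0 0.3; 0 0 -0.04 0 0 0 0.3; 0 0 -0.085 0 0 0 0.3",
)

```text
clock: 10.3
position: [0.4633, -0.0595, 0.2518]
ee_rot: [-0.001, -0.029, 1.0, 0.001]
contact_force: [1.3, 0.4, 0.2]
width: 0.0598
gripper_force: 0.0
```

```bash
python3 - <<'E'
from h import *
print(st()[1],plan((.661,-.0985,.2),YAW))
T=eyes.get_image("top")
for b in blobs(T,(5,120,60),(14,255,170),(290,205,360,240),30): print(b)
E
```

```text
[ 0.4633231  -0.05948937  0.25179524] (array([-0.1952, -0.0506,  0.0512]), array([-7.000e-02, -1.700e-01,  8.968e+01]))
(array([326.01968504, 222.0984252 ]), np.int32(254), ((326.00555419921875, 222.10494995117188), (7.358236789703369, 34.373477935791016), 86.98721313476562))
```

servo_tool(
  series="-0.03 0 0 0 0 8.5 0; -0.06 0 0 0 0 17 0; -0.1 -0.02 0 0 0 25.5 0; -0.15 -0.04 0 0 0 34 0; -0.195 -0.05 0.03 0 0 42.5 0",
)

```text
clock: 10.85
position: [0.6597, -0.099, 0.23]
ee_rot: [0.006, 0.338, 0.941, 0.0]
contact_force: [0.2, -0.7, 1.6]
width: 0.0851
gripper_force: 0.0
```

servo_tool(
  series="0 0 0 0 0 8.5 0; 0 0 0 0 0 17 0; 0 0 0 0 0 25.5 0; 0 0 0 0 0 34 0; 0 0 0 0 0 42.5 0",
)

```text
clock: 11.35
position: [0.6553, -0.0972, 0.2261]
ee_rot: [0.001, 0.656, 0.755, 0.0]
contact_force: [-0.3, -0.4, -0.7]
width: 0.0858
gripper_force: 0.0
```

```bash
python3 - <<'E'
from h import *
T=cv2.imread("pics/top0.png")[:,:,::-1]
m=cv2.inRange(cv2.cvtColor(T,cv2.COLOR_RGB2HSV),np.array((15,40,130)),np.array((25,255,255)))[190:255,265:390]
b=cv2.minAreaRect(np.argwhere(m)[:,::-1].astype(np.float32)); print(b)
q=[onz("top",326+np.cos(np.radians(a))*16,222.05-np.sin(np.radians(a))*16,.108) for a in (2.9,)]
c=onz("top",326,222.05,.108); v=c-q[0]; print("rib heading of y axis", np.degrees(np.arctan2(v[1],v[0])))
s=manip.get_state();print(s["qpos"],s["position"],plan((.661,-.0985,.12),np.radians(4)))
E
```

```text
((60.885128021240234, 33.53843688964844), (50.399574279785156, 106.37604522705078), 87.0262680053711)
rib heading of y axis 94.15030580378101
[-2.52210705e-01  4.10545657e-01  1.31250082e+00  1.02989577e-04
  1.41727368e+00 -3.92086241e-01] [ 0.65533532 -0.09717302  0.22610778] (array([-0.0021,  0.0053,  0.1061]), array([0.07, 0.02, 4.01]))
```

servo_tool(
  series="-0.001 0.005 0.04 0 0 4 0; -0.001 0.005 0.08 0 0 4 0; -0.001 0.005 0.12 0 0 4 0; -0.001 0.005 0.14 0 0 4 0; -0.001 0.005 0.14 0 0 4 0.4",
)

```text
clock: 11.85
position: [0.6578, -0.0967, 0.0823]
ee_rot: [-0.003, 0.68, 0.734, -0.002]
contact_force: [-0.8, -0.3, 0.5]
width: 0.0732
gripper_force: 0.0
```

servo_tool(
  series="0 0 0 0 0 0 0.8; 0 0 0 0 0 0 1; 0 0 0 0 0 0 1; 0 0 0 0 0 0 1; 0 0 0 0 0 0 1",
  squeeze=80,
)

```text
clock: 12.35
position: [0.6612, -0.0975, 0.0877]
ee_rot: [0.002, 0.68, 0.734, 0.001]
contact_force: [-0.3, 0.3, 6.8]
width: 0.0158
gripper_force: 81.9
```

servo_tool(
  series="0 0 -0.02 0 0 0 1; 0 0 -0.06 0 0 0 1; 0 0 -0.1 0 0 0 1; 0 0 -0.135 0 0 0 1; 0 0 -0.15 0 0 0 1",
)

```text
clock: 12.85
position: [0.6614, -0.0976, 0.24]
ee_rot: [0.003, 0.68, 0.734, 0.002]
contact_force: [0.5, -0.3, -1.0]
width: 0.0162
gripper_force: 80.8
```

```bash
python3 - <<'E'
from h import *
print(st()[1],plan((.50,.36,.2),np.radians(4)))
E
```

```text
[ 0.66139258 -0.09755409  0.24004564] (array([ 0.4686, -0.1263,  0.0383]), array([0.36, 0.11, 0.38]))
```

servo_tool(
  series="0.03 0 0 0 0 0 1; 0.075 0 0 0 0 0 1; 0.12 0 0 0 0 0 1; 0.165 0 0 0 0 0 1; 0.21 -0.02 0 0 0 0 1",
)

```text
clock: 13.35
position: [0.6253, 0.1124, 0.235]
ee_rot: [0.0, 0.68, 0.733, 0.001]
contact_force: [0.7, 0.4, -1.8]
width: 0.0161
gripper_force: 80.8
```

servo_tool(
  series="0.045 -0.02 0 0 0 0 1; 0.09 -0.04 0 0 0 0 1; 0.135 -0.06 0 0 0 0 1; 0.18 -0.08 0 0 0 0 1; 0.22 -0.1 0 0 0 0 1",
)

```text
clock: 13.85
position: [0.506, 0.3242, 0.2356]
ee_rot: [-0.0, 0.679, 0.734, 0.0]
contact_force: [1.0, -0.2, -1.6]
width: 0.0165
gripper_force: 80.8
```

servo_tool(
  series="0.02 -0.005 0.02 0 0 0 1; 0.035 -0.006 0.06 0 0 0 1; 0.035 -0.006 0.1 0 0 0 1; 0.035 -0.006 0.14 0 0 0 1; 0.035 -0.006 0.18 0 0 0 1",
)

```text
clock: 14.35
position: [0.4985, 0.357, 0.0543]
ee_rot: [0.0, 0.679, 0.734, 0.0]
contact_force: [0.2, -0.3, -1.7]
width: 0.0165
gripper_force: 80.8
```

```bash
python3 - <<'E'
from h import *
s,p,r=st();print(p,s["width"],s["gripper_force"],s["contact_force"],r[:,2])
E
```

```text
[0.4984569  0.35701136 0.05431255] 0.016534215226012703 80.77201008796692 [ 0.23892675 -0.27505753 -1.65760048] [ 4.02380689e-04  2.12538218e-04 -9.99999896e-01]
```

servo_tool(
  series="0 0 0.015 0 0 0 1; 0 0 0.027 0 0 0 1; 0 0 0.034 0 0 0 1; 0 0 0.037 0 0 0 1; 0 0 0.037 0 0 0 1",
)

```text
clock: 14.85
position: [0.4994, 0.3571, 0.0192]
ee_rot: [0.0, 0.68, 0.734, 0.001]
contact_force: [1.1, -0.3, -1.8]
width: 0.0162
gripper_force: 80.7
```

servo_tool(
  series="0 0 -0.001 0 0 0 0.7; 0 0 -0.001 0 0 0 0.2; 0 0 -0.001 0 0 0 0; 0 0 -0.03 0 0 0 0; 0 0 -0.08 0 0 0 0",
)

```text
clock: 15.35
position: [0.4965, 0.3554, 0.0964]
ee_rot: [-0.001, 0.68, 0.734, -0.004]
contact_force: [0.4, 1.4, 0.1]
width: 0.0817
gripper_force: 0.0
```

servo_tool(
  series="0 0 -0.05 0 0 0 0; 0 0 -0.1 0 0 0 0; 0 0 -0.15 0 0 0 0; 0 0 -0.15 0 0 0 0",
)

```text
clock: 15.75
position: [0.5025, 0.3589, 0.2579]
ee_rot: [0.003, 0.68, 0.734, 0.008]
contact_force: [0.8, -0.1, 0.1]
width: 0.0852
gripper_force: 0.0
```

```bash
python3 - <<'E'
from h import *
s,p,r=st();print(p,s["qpos"])
print("knob",sw(-.02,.186,.15),K)
S=eyes.get_image("scene");T=eyes.get_image("top")
a=S[150:300,280:480];b=T[180:330,210:410]
cv2.imwrite("pics/c4.png",np.vstack([cv2.resize(a,(400,300)),cv2.resize(b,(400,300))])[:,:,::-1])
E
```

```text
[0.50250042 0.35888657 0.25790607] [5.07524775e-01 3.18182149e-01 1.37788808e+00 7.20207859e-05
 1.42813922e+00 4.31086813e-01]
knob [0.50117363 0.08595971 0.15      ] [0.50095138 0.08280857 0.152     ]
```

View pics/c4.png

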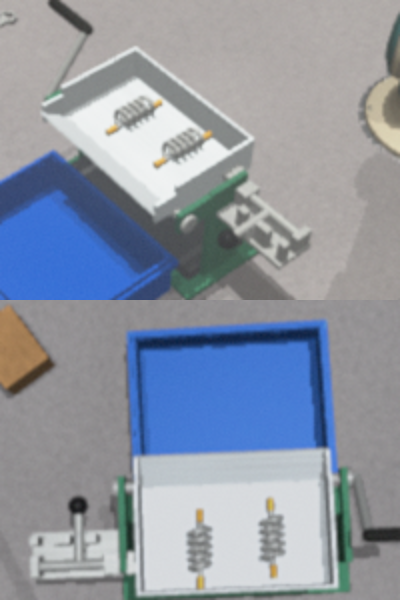

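Both coils lie flat in the pan and the tote is empty. The knob is still home at about (78,505) in the lower crop.

```bash
python3 - <<'E'
from h import *
print(plan((.501,.084,.25),np.pi/2+YAW))
E
```

```text
(array([-2.724e-01, -1.930e-02,  2.000e-04]), array([  0.27,   0.09, -89.32]))
```

servo_tool(
  series="-0.045 0 0 0 0 -8.5 0; -0.09 -0.004 0 0 0 -17 0; -0.135 -0.008 0 0 0 -25.5 0; -0.18 -0.012 0 0 0 -34 0; -0.225 -0.016 0 0 0 -42.5 0",
)

```text
clock: 16.35
position: [0.4988, 0.1335, 0.2466]
ee_rot: [-0.002, 0.375, 0.927, -0.001]
contact_force: [0.8, -0.6, -0.2]
width: 0.0854
gripper_force: 0.0
```

servo_tool(
  series="0 0 0 0 0 -8.5 0.1; 0 0 0 0 0 -17 0.2; 0 0 0 0 0 -25.5 0.3; 0 0 0 0 0 -34 0.3; 0 0 0 0 0 -42.5 0.3",
  squeeze=30,
)

```text
clock: 16.85
position: [0.4991, 0.135, 0.2465]
ee_rot: [-0.002, 0.014, 1.0, -0.0]
contact_force: [-0.2, 0.1, 0.3]
width: 0.0598
gripper_force: 0.0
```

```bash
python3 - <<'E'
from h import *
print(st()[1],plan((.501,.084,.16),np.pi/2+YAW))
E
```

```text
[0.49909068 0.13497037 0.24647298] (array([-0.0037, -0.0508,  0.0865]), array([-0.02, -0.24, -5.25]))
```

servo_tool(
  series="-0.002 -0.03 0 0 0 -3 0.3; -0.004 -0.051 0 0 0 -5.3 0.3; -0.004 -0.051 0.03 0 0 -5.3 0.3; -0.004 -0.051 0.07 0 0 -5.3 0.3; -0.004 -0.051 0.07 0 0 -5.3 0.3",
)

```text
clock: 17.35
position: [0.4971, 0.0837, 0.1725]
ee_rot: [-0.007, -0.029, 1.0, 0.0]
contact_force: [-0.5, -1.2, -0.0]
width: 0.06
gripper_force: 0.0
```

```bash
python3 - <<'E'
from h import *
print(st()[1],plan((.501,.084,.133),np.pi/2+YAW))
S=eyes.get_image("scene");T=eyes.get_image("top")
a=S[170:320,310:510];b=T[220:340,180:340]
cv2.imwrite("pics/c5.png",np.vstack([cv2.resize(a,(400,300)),cv2.resize(b,(400,300))])[:,:,::-1])
E
```

```text
[0.49707463 0.08374795 0.17247328] (array([-0.0045, -0.    ,  0.0394]), array([ 0.04, -0.85, -0.32]))
```

View pics/c5.png

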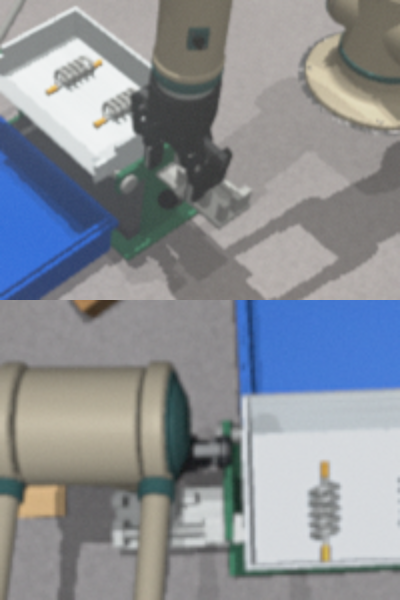

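The open fingers stand on either side of the knob, seen at about (170,195) in the upper crop, and clear of the post.

servo_tool(
  series="-0.003 0 0.02 0 0 0 0.3; -0.003 0 0.039 0 0 0 0.3; -0.003 0 0.039 0 0 0 0.6; -0.003 0 0.039 0 0 0 1; -0.003 0 0.039 0 0 0 1",
)

```text
clock: 17.95
position: [0.5069, 0.085, 0.1415]
ee_rot: [0.002, -0.03, 1.0, 0.001]
contact_force: [0.2, 1.2, 1.6]
width: 0.0217
gripper_force: 29.3
```

servo_tool(
  series="0 0 0 0 0 0 1; 0 0 0 0 0 0 1",
)

```text
clock: 18.15
position: [0.5069, 0.085, 0.1412]
ee_rot: [0.002, -0.03, 1.0, 0.001]
contact_force: [0.2, 2.6, 5.1]
width: 0.0221
gripper_force: 29.5
```

```bash
python3 - <<'E'
from h import *
s,p,r=st();print(p,ws(p),s["contact_force"],s["moment"])
a=np.arange(0,1.15,.1)
print([(round(-.07*(1-np.cos(x)),3),round(.07*np.sin(x),3)) for x in a]); print(r.round(3))
E
```

```text
[0.50691453 0.0849701  0.14120848] [-0.01433469  0.18464297  0.14120848] [0.23854476 2.5806352  5.12021743] [ 0.42771657 -0.02197474 -0.04424937]
[(np.float64(-0.0), np.float64(0.0)), (np.float64(-0.0), np.float64(0.007)), (np.float64(-0.001), np.float64(0.014)), (np.float64(-0.003), np.float64(0.021)), (np.float64(-0.006), np.float64(0.027)), (np.float64(-0.009), np.float64(0.034)), (np.float64(-0.012), np.float64(0.04)), (np.float64(-0.016), np.float64(0.045)), (np.float64(-0.021), np.float64(0.05)), (np.float64(-0.026), np.float64(0.055)), (np.float64(-0.032), np.float64(0.059)), (np.float64(-0.038), np.float64(0.062))]
[[-0.998 -0.059  0.004]
 [-0.059  0.998  0.001]
 [-0.004  0.001 -1.   ]]
```

servo_tool(
  series="0 0 -0.007 0 0 0 1; 0.001 0 -0.014 0 0 0 1; 0.003 0 -0.021 0 0 0 1; 0.006 0 -0.027 0 0 0 1; 0.009 0 -0.034 0 0 0 1",
)

```text
clock: 18.65
position: [0.4954, 0.0841, 0.1737]
ee_rot: [-0.001, -0.03, 1.0, 0.0]
contact_force: [-1.3, 4.4, -2.3]
width: 0.0215
gripper_force: 29.4
```

servo_tool(
  series="0.003 0 -0.006 0 0 0 1; 0.008 0 -0.011 0 0 0 1; 0.013 0 -0.017 0 0 0 1; 0.019 0 -0.023 0 0 0 1; 0.025 0 -0.027 0 0 0 1",
)

```text
clock: 19.15
position: [0.4711, 0.0826, 0.2011]
ee_rot: [0.0, -0.03, 1.0, 0.0]
contact_force: [0.1, 6.1, -2.9]
width: 0.022
gripper_force: 29.5
```

```bash
python3 - <<'E'
from h import *
s,p,r=st();print(p,ws(p),s["contact_force"],s["moment"],s["width"])
S=eyes.get_image("scene")
cv2.imwrite("pics/c6.png",cv2.resize(S[170:290,340:500],(640,480))[:,:,::-1])
E
```

```text
[0.47111078 0.08257796 0.20107902] [-0.05021817  0.18456006  0.20107902] [ 0.05372275  6.13346104 -2.91634809] [ 0.83956292  0.00398761 -0.04803787] 0.021996416197381234
```

View pics/c6.png

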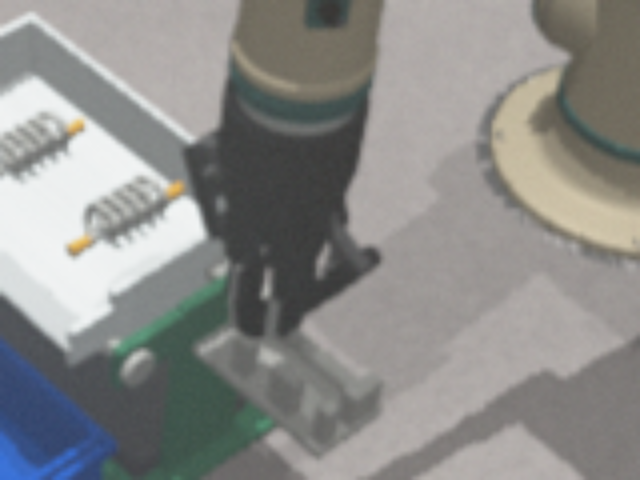

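The handle stands up out of the notch, held at about (265,320). Next I draw the bolt out.

servo_tool(
  series="0 0.01 0 0 0 0 1; 0 0.02 0 0 0 0 1; 0 0.03 0 0 0 0 1; 0 0.038 0 0 0 0 1; 0 0.04 0 0 0 0 1",
)

```text
clock: 19.7
position: [0.4697, 0.1217, 0.2006]
ee_rot: [0.0, -0.03, 1.0, -0.002]
contact_force: [0.4, -7.9, -2.6]
width: 0.0217
gripper_force: 29.7
```

servo_tool(
  series="0 0 0 0 0 0 1; 0 0 0 0 0 0 1; 0 0 0 0 0 0 1",
)

```text
clock: 20.0
position: [0.4697, 0.1216, 0.2006]
ee_rot: [0.0, -0.029, 1.0, -0.001]
contact_force: [0.5, -4.9, -1.4]
width: 0.0216
gripper_force: 29.6
```

```bash
python3 - <<'E'
from h import *
s,p,r=st();print(p,ws(p),s["contact_force"],s["moment"],s["width"])
E
```

```text
[0.46970088 0.12156015 0.20062743] [-0.04911631  0.22355217  0.20062743] [ 0.53351069 -4.94661722 -1.42214514] [-0.7138844  -0.04857373 -0.38365935] 0.021574652919449884
```

servo_tool(
  series="-0.006 -0.001 0.004 0 0 0 1; -0.012 -0.001 0.01 0 0 0 1; -0.017 -0.001 0.016 0 0 0 1; -0.022 -0.001 0.021 0 0 0 1; -0.025 -0.001 0.027 0 0 0 1",
)

```text
clock: 20.5
position: [0.4957, 0.1228, 0.1734]
ee_rot: [0.001, -0.03, 1.0, 0.0]
contact_force: [0.7, -2.0, 1.6]
width: 0.0218
gripper_force: 29.9
```

servo_tool(
  series="-0.003 0 0.007 0 0 0 1; -0.006 0 0.013 0 0 0 1; -0.008 0 0.02 0 0 0 1; -0.009 0 0.027 0 0 0 1; -0.009 0 0.032 0 0 0 1",
)

```text
clock: 21.0
position: [0.5052, 0.1234, 0.1425]
ee_rot: [0.002, -0.03, 1.0, 0.0]
contact_force: [2.7, -4.2, 12.0]
width: 0.0214
gripper_force: 32.8
```

```bash
python3 - <<'E'
from h import *
s,p,r=st();print(p,ws(p),s["contact_force"],s["moment"],s["width"])
E
```

```text
[0.50517943 0.12338066 0.14246561] [-0.01359415  0.22308556  0.14246561] [ 2.73331363 -4.16000468 12.00647455] [-0.49605742 -0.52786579  0.05657724] 0.021379527879711042
```

servo_tool(
  series="0 0 0 0 0 0 0.6; 0 0 0 0 0 0 0.2; 0 0 -0.04 0 0 0 0.2; 0 0 -0.09 0 0 0 0.2; 0 0 -0.14 0 0 0 0.2",
)

```text
clock: 21.5
position: [0.5019, 0.124, 0.2822]
ee_rot: [-0.002, -0.03, 1.0, 0.001]
contact_force: [-0.1, -0.1, 0.4]
width: 0.068
gripper_force: 0.0
```

```bash
python3 - <<'E'
from h import *
print(plan((.4742,-.2892,.29),YAW))
T=eyes.get_image("top")
print("knob",[(b[0],b[1]) for b in blobs(T,(0,0,0),(180,255,50),(215,270,260,295),10)],proj("top",(K[0]-.0025,K[1]+.038,.152)))
E
```

```text
(array([ 0.0524, -0.4108, -0.0083]), array([-8.000e-02, -2.200e-01,  8.973e+01]))
knob [(array([217.08333333, 273.91666667]), np.int32(12)), (array([225.80079681, 280.35856574]), np.int32(251)), (array([245.85714286, 276.60714286]), np.int32(28))] [233.09828805 283.48454889]
```

servo_tool(
  series="0.005 -0.045 -0.01 0 0 8.5 0; 0.01 -0.09 -0.01 0 0 17 0; 0.015 -0.135 -0.01 0 0 25.5 0; 0.02 -0.18 -0.01 0 0 34 0; 0.027 -0.225 -0.01 0 0 42.5 0",
)

```text
clock: 22.05
position: [0.4891, -0.1035, 0.291]
ee_rot: [-0.0, 0.337, 0.941, 0.001]
contact_force: [0.6, -0.4, -0.2]
width: 0.0855
gripper_force: 0.0
```

```bash
python3 - <<'E'
from h import *
print(plan((.4742,-.2892,.28),YAW))
E
```

```text
(array([-0.1063, -0.153 ,  0.0107]), array([ 4.00e-02, -1.10e-01,  4.69e+01]))
```

servo_tool(
  series="-0.022 -0.031 0 0 0 8.5 0; -0.044 -0.063 0 0 0 17 0; -0.066 -0.095 0 0 0 25.5 0; -0.088 -0.127 0 0 0 34 0.1; -0.106 -0.153 0 0 0 42.5 0.2",
)

```text
clock: 22.55
position: [0.4751, -0.2896, 0.2907]
ee_rot: [-0.001, 0.656, 0.755, 0.001]
contact_force: [1.5, -1.4, 0.0]
width: 0.068
gripper_force: 0.0
```

servo_tool(
  series="0 0 0 0 0 4.4 0.3; 0 0 0 0 0 4.4 0.3",
)

```text
clock: 22.75
position: [0.4752, -0.2885, 0.2905]
ee_rot: [-0.001, 0.682, 0.731, 0.001]
contact_force: [-0.6, 0.1, -1.0]
width: 0.0598
gripper_force: 0.0
```

```bash
python3 - <<'E'
from h import *
s,p,r=st();print(p,ws(p),plan((.4742,-.2892,.217),YAW))
S=eyes.get_image("scene");T=eyes.get_image("top")
print("knob",[(b[0],b[1]) for b in blobs(T,(0,0,0),(180,255,50),(215,270,260,295),10)],proj("top",(K[0]-.0025,K[1]+.038,.152)))
a=S[90:240,260:460];b=T[220:340,220:380]
cv2.imwrite("pics/c7.png",np.vstack([cv2.resize(a,(400,300)),cv2.resize(b,(400,300))])[:,:,::-1])
E
```

```text
[ 0.47519826 -0.28851801  0.29047955] [-0.07002233 -0.18602963  0.29047955] (array([-0.0008, -0.001 ,  0.0735]), array([-0.04, -0.16,  0.24]))
knob [(array([232.70212766, 283.06382979]), np.int32(47))] [233.09828805 283.48454889]
```

View pics/c7.png

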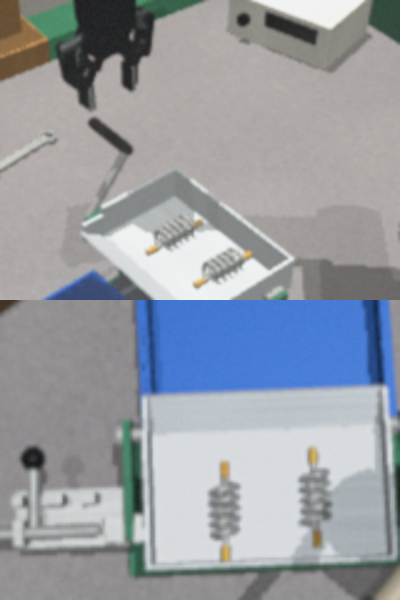

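The bolt is fully out, with the knob in the second notch at (232.7,283.1) as predicted. The fingers are above the lever bar, which lies at about (110,135) in the crop.

servo_tool(
  series="-0.002 -0.001 0.03 0 0 0 0.3; -0.002 -0.001 0.06 0 0 0 0.3; -0.002 -0.001 0.074 0 0 0 0.3; -0.002 -0.001 0.074 0 0 0 0.6; -0.002 -0.001 0.074 0 0 0 1",
)

```text
clock: 23.35
position: [0.4751, -0.2898, 0.2181]
ee_rot: [0.0, 0.681, 0.732, 0.0]
contact_force: [-0.1, 0.3, 0.5]
width: 0.0315
gripper_force: 0.0
```

servo_tool(
  series="0 0 0 0 0 0 1; 0 0 0 0 0 0 1; 0 0 0 0 0 0 1",
)

```text
clock: 23.65
position: [0.4754, -0.2906, 0.219]
ee_rot: [0.001, 0.682, 0.731, 0.001]
contact_force: [-0.3, 2.6, 4.7]
width: 0.0146
gripper_force: 29.6
```

```bash
python3 - <<'E'
from h import *
s,p,r=st();print(p,ws(p),s["contact_force"],s["width"],s["gripper_force"])
f=np.radians(130.2)
P=lambda t:.11*np.array([np.cos(f-t),np.sin(f-t)])
for t0 in np.arange(0,1.9,.5):
    print(t0,[tuple(((P(t)-P(t0))*[1,-1]).round(3)) for t in t0+np.arange(.1,.51,.1)])
E
```

```text
[ 0.4753934  -0.29061567  0.21902961] [-0.06996259 -0.1881355   0.21902961] [-0.25213228  2.6405195   4.68858047] 0.014584632928424901 29.560814201831818
0.0 [(np.float64(0.009), np.float64(-0.007)), (np.float64(0.018), np.float64(-0.012)), (np.float64(0.028), np.float64(-0.017)), (np.float64(0.038), np.float64(-0.021)), (np.float64(0.049), np.float64(-0.024))]
0.5 [(np.float64(0.011), np.float64(-0.002)), (np.float64(0.022), np.float64(-0.002)), (np.float64(0.033), np.float64(-0.002)), (np.float64(0.044), np.float64(-0.0)), (np.float64(0.054), np.float64(0.003))]
1.0 [(np.float64(0.01), np.float64(0.004)), (np.float64(0.02), np.float64(0.009)), (np.float64(0.03), np.float64(0.014)), (np.float64(0.038), np.float64(0.021)), (np.float64(0.046), np.float64(0.028))]
1.5 [(np.float64(0.007), np.float64(0.008)), (np.float64(0.014), np.float64(0.017)), (np.float64(0.019), np.float64(0.027)), (np.float64(0.024), np.float64(0.037)), (np.float64(0.027), np.float64(0.047))]
```

servo_tool(
  series="0 0.009 -0.007 0 0 0 1; 0 0.018 -0.012 0 0 0 1; 0 0.028 -0.017 0 0 0 1; 0 0.038 -0.021 0 0 0 1; 0 0.049 -0.024 0 0 0 1",
  squeeze=40,
)

```text
clock: 24.15
position: [0.5178, -0.2879, 0.2433]
ee_rot: [-0.004, 0.682, 0.731, -0.005]
contact_force: [-9.4, -1.3, 2.0]
width: 0.0147
gripper_force: 39.5
```

servo_tool(
  series="0 0.011 -0.002 0 0 0 1; 0 0.022 -0.002 0 0 0 1; 0 0.033 -0.002 0 0 0 1; 0 0.044 0 0 0 0 1; 0 0.054 0.003 0 0 0 1",
)

```text
clock: 24.65
position: [0.5762, -0.2843, 0.2401]
ee_rot: [-0.0, 0.682, 0.731, -0.002]
contact_force: [-5.1, -1.8, 5.5]
width: 0.0147
gripper_force: 42.6
```

```bash
python3 - <<'E'
from h import *
s,p,r=st();print(p,ws(p),s["contact_force"],s["width"],s["gripper_force"])
x,y,z=ws(p); print("theta", np.radians(130.2)-np.arctan2(z+.0155-.15,x))
E
```

```text
[ 0.57616276 -0.2842827   0.24013763] [ 0.03100544 -0.18830102  0.24013763] [-5.07591237 -1.83722098  5.47017354] 0.014714282255445311 42.59332537651062
theta 0.987112173819717
```

servo_tool(
  series="0 0.01 0.004 0 0 0 1; 0 0.02 0.009 0 0 0 1; 0 0.03 0.014 0 0 0 1; 0 0.038 0.021 0 0 0 1; 0 0.046 0.028 0 0 0 1",
)

```text
clock: 25.15
position: [0.6235, -0.2812, 0.2102]
ee_rot: [0.0, 0.682, 0.731, -0.001]
contact_force: [-3.2, -3.6, 5.7]
width: 0.0145
gripper_force: 44.6
```

servo_tool(
  series="0 0.007 0.008 0 0 0 1; 0 0.014 0.017 0 0 0 1; 0 0.019 0.026 0 0 0 1; 0 0.021 0.03 0 0 0 1; 0 0.021 0.03 0 0 0 1",
)

```text
clock: 25.65
position: [0.6453, -0.2796, 0.179]
ee_rot: [0.001, 0.682, 0.731, -0.0]
contact_force: [-0.7, -4.5, -0.2]
width: 0.0147
gripper_force: 44.3
```

servo_tool(
  series="0 0 0 0 0 0 1; 0 0 0 0 0 0 1; 0 0 0 0 0 0 1; 0 0 0 0 0 0 1; 0 0 0 0 0 0 1",
)

```text
clock: 26.15
position: [0.6451, -0.2796, 0.1796]
ee_rot: [0.001, 0.682, 0.731, -0.0]
contact_force: [-0.4, -4.3, -0.5]
width: 0.0141
gripper_force: 44.3
```

```bash
python3 - <<'E'
from h import *
s,p,r=st();print(p,ws(p),s["contact_force"],s["width"],s["gripper_force"])
x,y,z=ws(p); print("theta", np.radians(130.2)-np.arctan2(z+.0155-.15,x))
S=eyes.get_image("scene");T=eyes.get_image("top")
a=S[150:330,210:450];b=T[170:350,220:460]
cv2.imwrite("pics/c8.png",np.vstack([cv2.resize(a,(400,300)),cv2.resize(b,(400,300))])[:,:,::-1])
E
```

```text
[ 0.64505229 -0.27958817  0.1796059 ] [ 0.10005428 -0.18804985  0.1796059 ] [-0.35200995 -4.29930001 -0.48614689] 0.014137686548833307 44.27391529083252
theta 1.8488877969015083
```

View pics/c8.png

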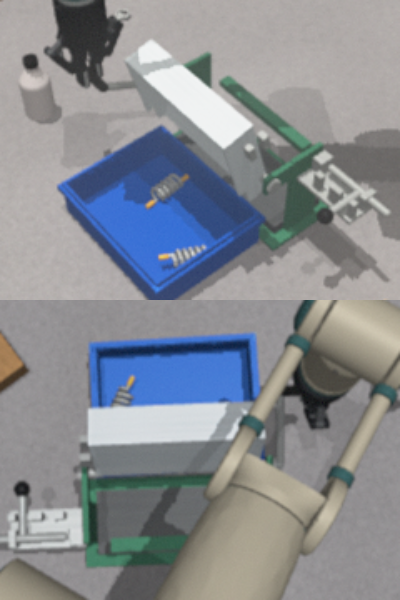

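The cradle is right over and both coils are in the tote. Now I swing it back along the reverse arc.

servo_tool(
  series="0 -0.002 -0.004 0 0 0 1; 0 -0.007 -0.013 0 0 0 1; 0 -0.014 -0.022 0 0 0 1; 0 -0.021 -0.03 0 0 0 1; 0 -0.021 -0.03 0 0 0 1",
)

```text
clock: 26.75
position: [0.625, -0.2809, 0.2106]
ee_rot: [0.002, 0.682, 0.731, 0.001]
contact_force: [1.4, -5.4, -1.9]
width: 0.0143
gripper_force: 42.1
```

servo_tool(
  series="0 -0.008 -0.007 0 0 0 1; 0 -0.016 -0.014 0 0 0 1; 0 -0.026 -0.019 0 0 0 1; 0 -0.036 -0.024 0 0 0 1; 0 -0.046 -0.028 0 0 0 1",
)

```text
clock: 27.25
position: [0.583, -0.2836, 0.241]
ee_rot: [0.006, 0.682, 0.732, 0.004]
contact_force: [6.8, -1.5, 5.2]
width: 0.0143
gripper_force: 39.5
```

servo_tool(
  series="0 -0.01 -0.003 0 0 0 1; 0 -0.021 -0.005 0 0 0 1; 0 -0.032 -0.005 0 0 0 1; 0 -0.043 -0.005 0 0 0 1; 0 -0.054 -0.003 0 0 0 1",
)

```text
clock: 27.75
position: [0.5254, -0.2873, 0.2429]
ee_rot: [0.003, 0.682, 0.732, 0.001]
contact_force: [1.6, -2.6, 7.8]
width: 0.0147
gripper_force: 43.4
```

servo_tool(
  series="0 -0.011 0.003 0 0 0 1; 0 -0.021 0.007 0 0 0 1; 0 -0.031 0.012 0 0 0 1; 0 -0.04 0.017 0 0 0 1; 0 -0.049 0.024 0 0 0 1",
)

```text
clock: 28.25
position: [0.4752, -0.2904, 0.2175]
ee_rot: [0.001, 0.682, 0.731, 0.001]
contact_force: [16.3, 7.9, 45.9]
width: 0.0147
gripper_force: 48.6
```

```bash
python3 - <<'E'
from h import *
s,p,r=st();print(p,ws(p),s["contact_force"],s["width"],s["gripper_force"])
x,y,z=ws(p); print("theta", np.radians(130.2)-np.arctan2(z+.0155-.15,x))
E
```

```text
[ 0.47516673 -0.29036206  0.21748732] [-0.07017247 -0.18786783  0.21748732] [16.29963676  7.94111128 45.92041648] 0.014667064428366489 48.57129693031311
theta -0.00030045085217622614
```

servo_tool(
  series="0 0.001 -0.004 0 0 0 1; 0 0.001 -0.004 0 0 0 0.6; 0 0.001 -0.004 0 0 0 0.2; 0 0.001 -0.03 0 0 0 0; 0 0.001 -0.075 0 0 0 0",
  squeeze=30,
)

```text
clock: 28.75
position: [0.4729, -0.2884, 0.2894]
ee_rot: [-0.006, 0.682, 0.731, -0.0]
contact_force: [0.6, -0.8, 0.3]
width: 0.0715
gripper_force: 0.0
```

servo_tool(
  series="0.03 0 0 0 0 -8.5 0; 0.07 0.01 0 0 0 -17 0; 0.115 0.015 0 0 0 -25.5 0; 0.16 0.015 0 0 0 -34 0; 0.205 0.015 0 0 0 -42.5 0",
)

```text
clock: 29.25
position: [0.4747, -0.083, 0.292]
ee_rot: [-0.002, 0.368, 0.93, 0.0]
contact_force: [1.0, -0.4, -0.4]
width: 0.0853
gripper_force: 0.0
```

```bash
python3 - <<'E'
from h import *
print(st()[1],plan((.504,.1234,.28),np.pi/2+YAW))
E
```

```text
[ 0.47466567 -0.08295019  0.29195146] (array([0.1197, 0.1706, 0.0121]), array([ 1.000e-02, -1.800e-01, -4.685e+01]))
```

servo_tool(
  series="0.027 0.039 0 0 0 -8.5 0.1; 0.054 0.078 0 0 0 -17 0.2; 0.081 0.117 0 0 0 -25.5 0.3; 0.105 0.15 0 0 0 -34 0.3; 0.12 0.171 0.012 0 0 -42.5 0.3",
)

```text
clock: 29.75
position: [0.5065, 0.1246, 0.2814]
ee_rot: [0.0, 0.004, 1.0, 0.001]
contact_force: [-0.1, -0.4, -0.2]
width: 0.0598
gripper_force: 0.0
```

servo_tool(
  series="0 0 0 0 0 -4.4 0.3; 0 0 0.04 0 0 -4.4 0.3; 0 0 0.08 0 0 -4.4 0.3; 0 0 0.1 0 0 -4.4 0.3; 0 0 0.1 0 0 -4.4 0.3",
)

```text
clock: 30.25
position: [0.503, 0.1213, 0.1771]
ee_rot: [-0.005, -0.03, 1.0, -0.0]
contact_force: [-0.7, 0.1, 0.4]
width: 0.0599
gripper_force: 0.0
```

```bash
python3 - <<'E'
from h import *
s,p,r=st();print(p,plan((.5055,.1234,.1415),np.pi/2+YAW),s["contact_force"])
E
```

```text
[0.50304137 0.12128978 0.17705184] (array([-0.0029,  0.002 ,  0.0355]), array([-0.03, -0.58, -0.26])) [-0.69116062  0.12188722  0.3987459 ]
```

servo_tool(
  series="-0.002 0.001 0.02 0 0 0 0.3; -0.002 0.001 0.037 0 0 0 0.3; -0.002 0.001 0.037 0 0 0 0.6; -0.002 0.001 0.037 0 0 0 1; -0.002 0.001 0.037 0 0 0 1",
)

```text
clock: 30.75
position: [0.5097, 0.1229, 0.1452]
ee_rot: [0.001, -0.03, 1.0, 0.0]
contact_force: [0.1, -0.9, 1.1]
width: 0.0217
gripper_force: 29.3
```

servo_tool(
  series="0 0 0 0 0 0 1; 0 0 0 0 0 0 1; 0 0 -0.007 0 0 0 1; 0.001 0 -0.014 0 0 0 1; 0.003 0 -0.021 0 0 0 1",
)

```text
clock: 31.25
position: [0.5076, 0.1227, 0.1656]
ee_rot: [0.002, -0.03, 1.0, 0.0]
contact_force: [6.1, -0.2, -1.3]
width: 0.021
gripper_force: 29.4
```

servo_tool(
  series="0.003 0 -0.007 0 0 0 1; 0.006 0 -0.013 0 0 0 1; 0.01 0 -0.019 0 0 0 1; 0.014 0 -0.025 0 0 0 1; 0.019 0 -0.03 0 0 0 1",
)

```text
clock: 31.75
position: [0.4917, 0.1218, 0.1986]
ee_rot: [0.006, -0.03, 1.0, 0.0]
contact_force: [1.1, -0.5, 1.1]
width: 0.0
gripper_force: 0.6
```

servo_tool(
  series="0.005 0 -0.004 0 0 0 1; 0.01 0 -0.008 0 0 0 1; 0.01 0 -0.008 0 0 0 1",
)

```text
clock: 32.05
position: [0.475, 0.1209, 0.2025]
ee_rot: [-0.001, -0.03, 1.0, -0.0]
contact_force: [0.5, 0.6, -0.9]
width: 0.0
gripper_force: 0.1
```

```bash
python3 - <<'E'
from h import *
s,p,r=st();print(p,ws(p),s["contact_force"],s["width"])
E
```

```text
[0.47499513 0.12085408 0.20253123] [-0.04387848  0.22250683  0.20253123] [ 0.50635188  0.64918004 -0.89427254] 3.8830132442792914e-06
```

The knob slipped out of the fingers because the grip was about 5 mm past its centre. I'll regrip better centred and harder.

servo_tool(
  series="0 0 -0.02 0 0 0 0.6; -0.015 0.001 -0.03 0 0 0 0.3; -0.028 0.001 -0.03 0 0 0 0.3; -0.028 0.001 -0.03 0 0 0 0.3; -0.028 0.001 -0.03 0 0 0 0.3",
  squeeze=60,
)

```text
clock: 32.55
position: [0.5038, 0.1234, 0.2312]
ee_rot: [-0.002, -0.03, 1.0, -0.0]
contact_force: [-0.1, 1.0, 0.8]
width: 0.06
gripper_force: 0.0
```

```bash
python3 - <<'E'
from h import *
s,p,r=st()
S=eyes.get_image("scene");T=eyes.get_image("top")
a=S[190:310,340:500];b=T[220:340,180:340]
cv2.imwrite("pics/c9.png",np.vstack([cv2.resize(a,(400,300)),cv2.resize(b,(400,300))])[:,:,::-1])
print(p,plan((.502,.1232,.138),np.pi/2+YAW))
E
```

```text
[0.50384485 0.12343122 0.23116989] (array([ 0.0014, -0.0001,  0.0935]), array([-0.  , -0.17, -0.28]))
```

View pics/c9.png

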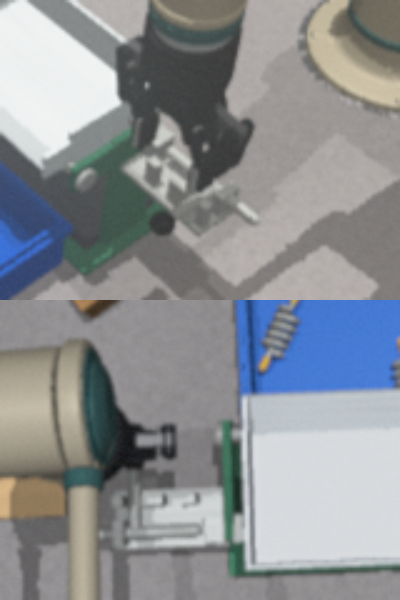

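The knob is back down in the second notch, at (162,222) in the upper crop.

servo_tool(
  series="0.002 0 0.045 0 0 0 0.3; 0.002 0 0.08 0 0 0 0.3; 0.002 0 0.095 0 0 0 0.3; 0.002 0 0.095 0 0 0 0.3; 0.002 0 0.095 0 0 0 0.3",
)

```text
clock: 33.15
position: [0.5027, 0.1235, 0.1378]
ee_rot: [-0.0, -0.03, 1.0, 0.0]
contact_force: [-0.5, -0.2, 0.5]
width: 0.0599
gripper_force: 0.0
```

servo_tool(
  series="0 0 0 0 0 0 0.6; 0 0 0 0 0 0 1; 0 0 0 0 0 0 1; 0 0 0 0 0 0 1; 0 0 0 0 0 0 1",
)

```text
clock: 33.65
position: [0.5037, 0.1232, 0.1388]
ee_rot: [0.001, -0.03, 1.0, -0.0]
contact_force: [-0.4, -1.2, 6.0]
width: 0.0207
gripper_force: 58.6
```

servo_tool(
  series="0 0 -0.007 0 0 0 1; 0.001 0 -0.014 0 0 0 1; 0.003 0 -0.021 0 0 0 1; 0.006 0 -0.027 0 0 0 1; 0.009 0 -0.034 0 0 0 1",
)

```text
clock: 34.15
position: [0.4876, 0.1225, 0.17]
ee_rot: [-0.007, -0.029, 1.0, -0.0]
contact_force: [-9.0, -1.4, -6.4]
width: 0.0204
gripper_force: 59.1
```

servo_tool(
  series="0.003 0 -0.006 0 0 0 1; 0.008 0 -0.011 0 0 0 1; 0.013 0 -0.017 0 0 0 1; 0.019 0 -0.023 0 0 0 1; 0.023 0 -0.026 0 0 0 1",
)

```text
clock: 34.65
position: [0.4702, 0.1221, 0.198]
ee_rot: [0.0, -0.03, 1.0, 0.001]
contact_force: [0.8, 0.4, 0.3]
width: 0.0003
gripper_force: 0.0
```

servo_tool(
  series="0 0 -0.02 0 0 0 0.6; -0.015 0.001 -0.02 0 0 0 0.3; -0.028 0.001 -0.02 0 0 0 0.3; -0.028 0.001 -0.01 0 0 0 0.3; -0.028 0.001 0 0 0 0 0.3",
  squeeze=30,
)

```text
clock: 35.15
position: [0.499, 0.1242, 0.1959]
ee_rot: [-0.001, -0.03, 1.0, 0.0]
contact_force: [-0.9, 0.1, 0.5]
width: 0.0598
gripper_force: 0.0
```

servo_tool(
  series="0 0 0.001 0 0 0 0.3; 0 0 0.001 0 0 0 0.3; 0 0 0.001 0 0 0 0.3",
)

```text
clock: 35.45
position: [0.4985, 0.1242, 0.1964]
ee_rot: [-0.0, -0.03, 1.0, 0.0]
contact_force: [0.0, 0.1, -0.0]
width: 0.0595
gripper_force: 0.0
```

```bash
python3 - <<'E'
from h import *
s,p,r=st()
S=eyes.get_image("scene")
print(p,plan((.499,.1225,.133),np.pi/2+YAW))
q=np.array((K[0]-.0025,K[1]+.038,.152)); u=proj("scene",q); print(u)
for b in blobs(S,(0,0,0),(180,255,60),(int(u[0])-20,int(u[1])-15,int(u[0])+20,int(u[1])+20),8): print(b)
E
```

```text
[0.49853205 0.12420444 0.1964175 ] (array([-0.0002, -0.0017,  0.0637]), array([ 0.01,  0.01, -0.28]))
[404.90447576 278.23258334]
(array([421.4, 270.4]), np.int32(10), ((421.0882568359375, 270.35296630859375), (4.123105525970459, 2.9104275703430176), 75.96376037597656))
(array([404.95454545, 279.15909091]), np.int32(44), ((404.75006103515625, 278.7500305175781), (7.77817440032959, 7.071067810058594), 45.0))
```

servo_tool(
  series="0 -0.001 0.03 0 0 0 0.3; 0 -0.001 0.055 0 0 0 0.3; 0 -0.001 0.064 0 0 0 0.3; 0 -0.001 0.064 0 0 0 0.3; 0 -0.001 0.064 0 0 0 0.3",
)

```text
clock: 36.0
position: [0.4997, 0.1233, 0.1336]
ee_rot: [0.001, -0.03, 1.0, 0.0]
contact_force: [0.1, -0.0, 0.2]
width: 0.0599
gripper_force: 0.0
```

servo_tool(
  series="0 0 0 0 0 0 0.6; 0 0 0 0 0 0 1; 0 0 0 0 0 0 1; 0 0 0 0 0 0 1; 0 0 0 0 0 0 1",
)

```text
clock: 36.5
position: [0.4996, 0.1229, 0.1335]
ee_rot: [0.001, -0.03, 1.0, -0.0]
contact_force: [-0.7, -1.1, 5.0]
width: 0.0217
gripper_force: 29.3
```

servo_tool(
  series="0 0 -0.005 0 0 0 1; 0 0 -0.01 0 0 0 1; 0.001 0 -0.015 0 0 0 1; 0.002 0 -0.02 0 0 0 1; 0.004 0 -0.024 0 0 0 1",
  squeeze=35,
)

```text
clock: 37.0
position: [0.4943, 0.1227, 0.1568]
ee_rot: [-0.0, -0.03, 1.0, -0.0]
contact_force: [0.8, -2.8, -1.8]
width: 0.0217
gripper_force: 34.3
```

servo_tool(
  series="0.002 0 -0.004 0 0 0 1; 0.004 0 -0.009 0 0 0 1; 0.006 0 -0.013 0 0 0 1; 0.009 0 -0.018 0 0 0 1; 0.012 0 -0.022 0 0 0 1",
)

```text
clock: 37.5
position: [0.4821, 0.122, 0.1788]
ee_rot: [-0.0, -0.03, 1.0, -0.0]
contact_force: [-0.8, -4.6, -3.9]
width: 0.0218
gripper_force: 34.3
```

servo_tool(
  series="0.004 0 -0.004 0 0 0 1; 0.008 0 -0.008 0 0 0 1; 0.012 0 -0.01 0 0 0 1; 0.012 0 -0.01 0 0 0 1",
)

```text
clock: 37.9
position: [0.4714, 0.1215, 0.1895]
ee_rot: [0.001, -0.03, 1.0, 0.0]
contact_force: [1.4, -5.4, -0.9]
width: 0.0213
gripper_force: 34.4
```

servo_tool(
  series="0 -0.008 0 0 0 0 1; 0 -0.016 0 0 0 0 1; 0 -0.024 0 0 0 0 1; 0 -0.032 0 0 0 0 1; 0 -0.039 0 0 0 0 1",
)

```text
clock: 38.4
position: [0.4743, 0.0825, 0.1891]
ee_rot: [0.001, -0.029, 1.0, 0.001]
contact_force: [3.1, 12.4, 2.2]
width: 0.0215
gripper_force: 34.9
```

servo_tool(
  series="0 0 0 0 0 0 1; 0 0 0 0 0 0 1",
)

```text
clock: 38.6
position: [0.4743, 0.0831, 0.1891]
ee_rot: [0.001, -0.029, 1.0, 0.001]
contact_force: [3.5, 2.9, 0.8]
width: 0.0216
gripper_force: 34.8
```

servo_tool(
  series="-0.004 0 0.003 0 0 0 1; -0.008 0 0.006 0 0 0 1; -0.012 0 0.01 0 0 0 1; -0.015 0 0.014 0 0 0 1; -0.018 0 0.019 0 0 0 1",
)

```text
clock: 39.1
position: [0.4915, 0.0839, 0.1692]
ee_rot: [0.0, -0.03, 1.0, 0.0]
contact_force: [0.8, 4.2, 2.1]
width: 0.0215
gripper_force: 35.6
```

servo_tool(
  series="-0.002 0 0.005 0 0 0 1; -0.004 0 0.01 0 0 0 1; -0.006 0 0.016 0 0 0 1; -0.008 0 0.022 0 0 0 1; -0.009 0 0.028 0 0 0 1",
)

```text
clock: 39.6
position: [0.4998, 0.0844, 0.1409]
ee_rot: [-0.001, -0.03, 1.0, 0.0]
contact_force: [-0.2, 5.3, 1.4]
width: 0.0215
gripper_force: 36.0
```

servo_tool(
  series="0 0 0.004 0 0 0 1; 0 0 0.008 0 0 0 1; 0 0 0.01 0 0 0 1; 0 0 0.01 0 0 0 1",
)

```text
clock: 40.0
position: [0.5007, 0.0844, 0.1336]
ee_rot: [0.001, -0.03, 1.0, 0.0]
contact_force: [-2.5, 4.3, 15.8]
width: 0.0215
gripper_force: 39.4
```

Down in the first notch. I release and back off.

servo_tool(
  series="0 0 -0.003 0 0 0 0.8; 0 0 -0.003 0 0 0 0.3; 0 0 -0.003 0 0 0 0.2; 0 0 -0.04 0 0 0 0.2; 0 0 -0.09 0 0 0 0.2",
)

```text
clock: 40.5
position: [0.4973, 0.083, 0.219]
ee_rot: [-0.005, -0.03, 1.0, -0.001]
contact_force: [1.5, 0.3, -0.4]
width: 0.0685
gripper_force: 0.0
```

servo_tool(
  series="0 0.04 -0.04 0 0 0 0; 0 0.09 -0.08 0 0 0 0; 0 0.13 -0.1 0 0 0 0; 0 0.18 -0.1 0 0 0 0; 0 0.22 -0.1 0 0 0 0",
)

```text
clock: 41.0
position: [0.4877, 0.3011, 0.3223]
ee_rot: [0.001, -0.029, 1.0, -0.001]
contact_force: [1.1, 0.3, -1.1]
width: 0.0851
gripper_force: 0.0
```

servo_tool(
  series="0 0 0 0 0 0 0; 0 0 0 0 0 0 0; 0 0 0 0 0 0 0; 0 0 0 0 0 0 0; 0 0 0 0 0 0 0",
)

```text
clock: 41.5
position: [0.4876, 0.2991, 0.3215]
ee_rot: [-0.0, -0.029, 1.0, -0.0]
contact_force: [0.4, -0.6, 0.5]
width: 0.0855
gripper_force: 0.0
```

```bash
python3 - <<'E'
from h import *
T=eyes.get_image("top"); S=eyes.get_image("scene")
print([b[0] for b in blobs(T,(0,0,0),(180,255,50),(225,270,260,295),10)], manip.get_state()["contact_force"])
u=proj("scene",K);print(u,[b[0] for b in blobs(S,(0,0,0),(180,255,60),(int(u[0])-15,int(u[1])-15,int(u[0])+15,int(u[1])+15),8)])
cv2.imwrite("pics/f.png",np.vstack([S[150:390,200:520],T[150:390,130:450]])[:,:,::-1])
E
```

```text
[array([248.52272727, 282.27272727])] [0.66977101 0.18280962 0.68910145]
[393.59108703 268.4537367 ] []
```

View pics/f.png

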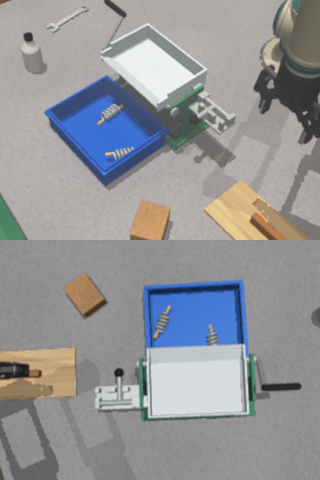

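The final picture shows both coils in the tote, the cradle level and the board flat on the bench. The knob is at (248.5,282.3), the same as at the start, and the bystanders haven't moved.

```bash
python3 -c "
from rig import manip; print(manip.sign_off())"
```

```text
the job is handed in; nothing more can be done
None
```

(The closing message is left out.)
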